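Slide a glass solar cell into the dark box until it meets the hidden contacts

ROBOT

A 7-joint arm with a two-finger parallel gripper is mounted at the origin on the work surface. World frame = base frame: x ahead of the robot, y to its left, z up, the work surface at z = 0. Lengths are in m, angles in rad, forces in N, time in s.
With the tool pointing down it reaches from about 0.425 to 0.875 m from the base axis. Payload 9.9 kg.
Tool frame: the origin (TCP) lies midway between the tips of the shut fingers; the grasp point (between the pads) lies 19 mm behind it; z points along the fingers, y is the line along which they close (so a half turn about z gives the same grasp; the last joint's range is limited). The gripper opens to 85 mm and grips with 20 to 120 N. Pads are 22 mm wide; open, the fingers measure 114 mm over their backs; the gripper's body (76 mm by 85 mm) begins 54 mm behind the grasp point. The pads swing forward as they close: fully open they stand 13 mm farther back than shut.
Start: joints at [1.053, 0.576, 0.025, 1.437, -0.015, 1.129, -0.057], TCP at [0.284, -0.612, 0.208] pointing down, gripper open.
Joint ranges: [-2.76, 2.76], [-0.34, 2.15], [-1.52, 1.57], [0.19, 2.46], [-1.09, 4.23], [0.17, 1.99], [-2.82, 2.82]. Speed limits (rad/s): [2.22, 2.22, 3.01, 3.01, 3.14, 3.14, 3.14].

INTERFACE

Orientations are given as a 3x3 rotation matrix whose columns are the frame's x, y, z axes.
In Python, from workcell import manip gives the robot as it stands. Calls block until the motion is done:
- manip.move_to(position, orientation): joint-space move of the TCP to a pose.
- manip.move_l(position, rot=None, v=0.15): straight line of the TCP; rot=None keeps the orientation; v is the mean speed in m/s.
- manip.goto_joints(angles): joint-space move.
- manip.release() and manip.close(effort=None): open the fingers fully, or close them until they stop; effort is the grip in N (None keeps the last).
- manip.dwell(seconds).
- manip.ik(position, orientation): joint angles nearest the present ones, or None.
- manip.get_state(): the state.
- manip.grab_frame(name): name is "scene" or "top" or "wrist"; returns the picture (384x512x3 uint8, red, green, blue); there is no depth.
- manip.camera_model(name): a dict with "camera_matrix" (3x3 intrinsics, pixels), "dist_coeffs" ([k1, k2, p1, p2, k3] as OpenCV has them; the pictures are not rectified), "origin" and "rotation" of the camera in the world. Camera axes: x right, y up, looking along -z (the intrinsics and any distortion apply to the point x, -y, -z); pixel columns grow to the right and rows downward; lengths in m; the calibration is good to about 2 mm. A picture is of the moment at which its call begins: read the wrist's pose just before it. camera_model takes no time and is no camera call; for the wrist camera it gives the pose at the moment of the call.
A pose or a line that the arm cannot do raises manip.PlanningError and nothing moves.
- manip.finish_job(): hands the job in; it is judged then, once.
The state is a dict: "t": time; "q": joint angles; "qvel": joint speeds; "tau": joint torques, N m; "tcp_pos": TCP position; "tcp_rot": TCP orientation; "ft_force": force on the tool from outside, world axes, zero at the start; "wrist_torque": the same for the moment, N m; "grip_width": opening from 0.0 (shut) to 1.0 (fully open); "finger_force": force on a finger pad.
Only numpy, scipy, OpenCV 4.12 (cv2) and the standard library are available. Lean on these libraries where they do the work, as an engineer would, in place of code of your own. Each camera call takes 0.05 s, during which the arm holds its last target. There are 200 camera calls.

TASK

Slide the glass-covered solar cell along the bench, brass end first, into the mouth of the dark box until it has pressed back the sprung contact bar inside a little, and leave it there resting against the bar. How deep the bar stands is not known and must be felt. The cell is fragile: do not lift it, never push on it with more than 15 N, do not force the contacts against their end stop, and leave the bottle, the detector and the mouse where they are.

Things in the scene. Friction and masses are not known exactly. Their poses are not given: they have to be found in the camera images.
- cell: Solar cell module: flat black block 150 long (its x) x 100 wide (its y) x 22 mm high, with a blue window on top and two brass pads on top at its front (+x) end. About 0.2 to 0.4 kg. It lies loose and flat on the bench, too wide to grip. Origin: centre of its underside; z up.
- dark_box: Fixed black box, 130 long (x) x 130 wide (y) x 52 mm high, yellow stripe above its mouth. Origin: on the bench (height 0) in the middle of the mouth; x runs level into the box, z up. The channel inside is 106 mm wide and 32 mm high, without a floor: the cell slides on the bench itself. The cell's rear end always still sticks out at least 43 mm.
- flare (a point): Point on the bench midway between the outer ends of the two fixed orange guide cheeks (24 mm high) that flare out before the mouth; 35 mm in front of the dark box's origin, same axes. The cheeks' inner faces run from 73 mm either side of this point to 53 mm either side at the mouth; the outer faces lie 7 mm beyond.
- terminal_block: Fixed grey block 30 x 130 x 52 mm on the rear of the dark box. Origin: on the bench 130 mm behind the mouth, axes as the dark box. It carries the sprung brass contact bar, 88 mm wide, hidden inside the box. Its face stands 40 to 95 mm inside the mouth, each time elsewhere, not reported. It yields back up to 12 mm at 0.4 N per mm (from 0 N), then hits a hard stop.
- amber_bottle: Bystander: standing amber glass bottle, 60 mm diameter, 125 mm high, beside the dark box. Origin: centre of its underside.
- detector: Bystander: black detector on a 60 x 60 mm foot, 65 mm high, beside the dark box on the robot's side. Origin: centre of its underside.
- mouse: Bystander: black computer mouse, 105 (x) x 60 x 31 mm, behind the cell. Origin: centre of its underside.
There are look-alikes about, which are no part of the job. What is shaped like the cell but orange, red or turquoise is not meant.

How it is judged:
At the end, for the whole second after the job is handed in: The cell lies flat and at rest in the channel of the dark box, its brass end at least 35 mm inside the mouth, within 10 mm of the channel's middle and straight within 0.12 rad, and the sprung contact bar presses on it with more than 0.4 N (1 mm of spring travel) (contact force between cell and terminal_block above 0.4 N and x of cell in the frame of dark_box above -0.04 m and y of cell in the frame of dark_box between -0.01 and 0.01 m and angle between the x axis of cell and the x axis of dark_box, either way round below 0.12 rad and angle between cell's own z axis and vertical below 0.05 rad and linear speed of cell below 0.01 m/s); the robot touches nothing.
It fails at once if the robot pushes on the cell with more than 15 N (contact force between any of the fingers, the arm and cell above 15 N).
It fails at once if the contacts are forced against their end stop: more than 10 N between cell and contact bar (contact force between cell and terminal_block above 10 N).
It fails at once if the cell is lifted more than 15 mm or tipped more than 0.2 rad (height (world z) of cell above 0.015 m or angle between cell's own z axis and vertical above 0.2 rad).
It fails at once if the bottle, the detector or the mouse is moved by more than 20 mm or tipped (distance of any of amber_bottle, detector, mouse from where it was at the start of the episode above 0.02 m or angle between any of amber_bottle, detector's own z axis and vertical above 0.4 rad).
It also fails if it takes over 72 s, if anything falls off the work surface, if the arm or the gripper's body presses on something with over 40 N, if the wrist force passes 120 N, or if a joint passes its speed limit or range.

## Working session

There is one attempt and no reset: what is moved stays moved. The work goes in short steps, each a Python script; the robot and the scene stay as the last script left them, time stands still between calls to the robot, and variables do not carry over. Pictures are saved under pics/ and viewed, at most 10 in all, crops included, and the job is handed in when it is done.

```bash
mkdir -p pics; ls
cat > h.py <<'E'
import numpy as np, cv2
from workcell import manip
def save(im,n): cv2.imwrite('pics/'+n,cv2.cvtColor(im,cv2.COLOR_RGB2BGR))
def px2w(m,uv,z):
    p=cv2.undistortPoints(np.array([[uv]],float),np.array(m['camera_matrix']),np.array(m['dist_coeffs'],float))[0,0]
    d=np.array(m['rotation'])@np.array([p[0],-p[1],-1]); o=np.array(m['origin'])
    return o+d*(z-o[2])/d[2]
def w2px(m,P):
    c=np.array(m['rotation']).T@(np.array(P,float)-np.array(m['origin']))
    return cv2.projectPoints(np.array([[c[0],-c[1],-c[2]]]),np.zeros(3),np.zeros(3),np.array(m['camera_matrix']),np.array(m['dist_coeffs'],float))[0][0,0]
E
python3 - <<'E'
from h import *
a=manip.grab_frame('top');b=manip.grab_frame('scene')
np.save('top.npy',a);np.save('scene.npy',b)
save(cv2.resize(a,(800,600),interpolation=cv2.INTER_CUBIC),'top.png');save(b,'scene.png')
for n in('top','scene'):
    m=manip.camera_model(n);print(m['origin'],m['camera_matrix'],m['dist_coeffs'],m['rotation'])
s=manip.get_state();print(s['t'],s['tcp_pos'],s['tcp_rot'],s['ft_force'])
E
```

```text
pics
[ 0.45344708 -0.15858654  1.58054926] [[490.26327651   0.         256.42431939]
 [  0.         490.26327651 190.72008946]
 [  0.           0.           1.        ]] [-0.20826789  0.          0.          0.          0.        ] [[-0.01042897  0.99818422 -0.05932532]
 [-0.99990396 -0.01095172 -0.00849319]
 [-0.00912749  0.05923105  0.99820257]]
[ 1.16378466 -0.17284151  0.88610948] [[361.4758947    0.         250.33968049]
 [  0.         361.4758947  185.2260718 ]
 [  0.           0.           1.        ]] [-0.02449371  0.          0.          0.          0.        ] [[ 0.05551159 -0.78913557  0.61170542]
 [ 0.99843267  0.04823997 -0.02837429]
 [-0.00711749  0.61232178  0.79057661]]
0.1 [ 0.28348108 -0.61209925  0.20750084] [[ 9.07380081e-01  4.20310362e-01 -7.67319688e-04]
 [ 4.20311039e-01 -9.07379126e-01  1.32340682e-03]
 [-1.40008267e-04 -1.52334592e-03 -9.99998830e-01]] [-0.38972568 -0.83442832 -0.5672156 ]
```

View pics/top.png

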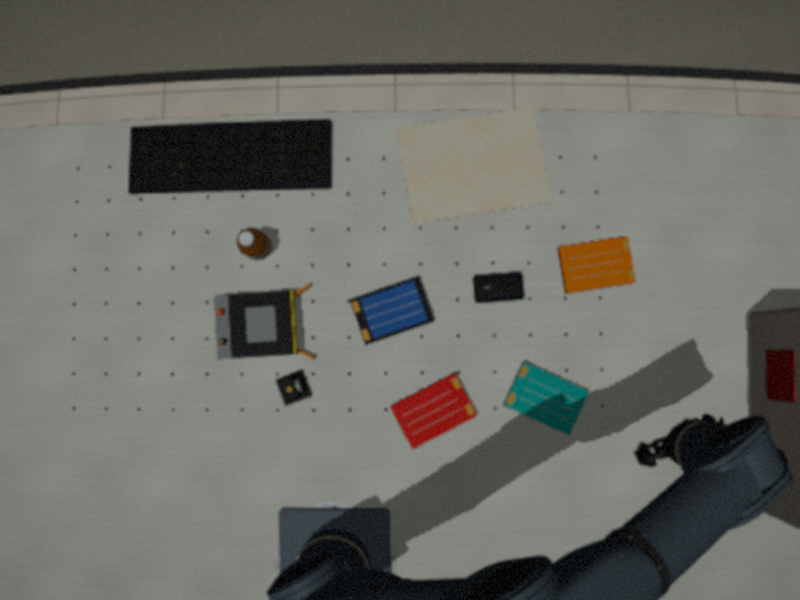

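View pics/scene.png

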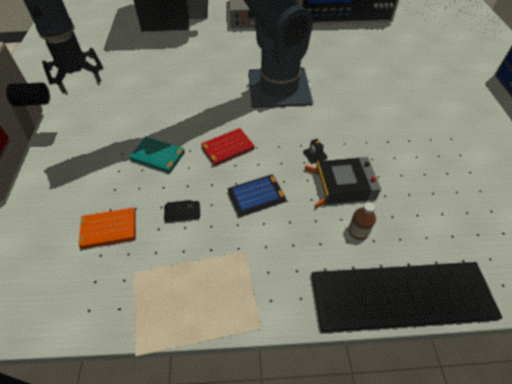

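Seen in the top view (800x600):
- Look-alikes: orange (597,265), red (434,410) and turquoise (546,397) modules.
- The cell: blue window with a black body at (391,310), brass end to the left. By the description, this is the one.
- The box is at (263,323) with its mouth facing right. The bottle is at (253,242), the detector at (294,387) and the mouse at (498,287).

Next is a close crop.

Run:
```python
from h import *
a=np.load('top.npy')[165:265,130:290]
b=cv2.resize(a,(800,500),interpolation=cv2.INTER_CUBIC); b=cv2.convertScaleAbs(b,alpha=1.6,beta=10)
save(b,'crop.png')
```

```text
(no output)
```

View pics/crop.png

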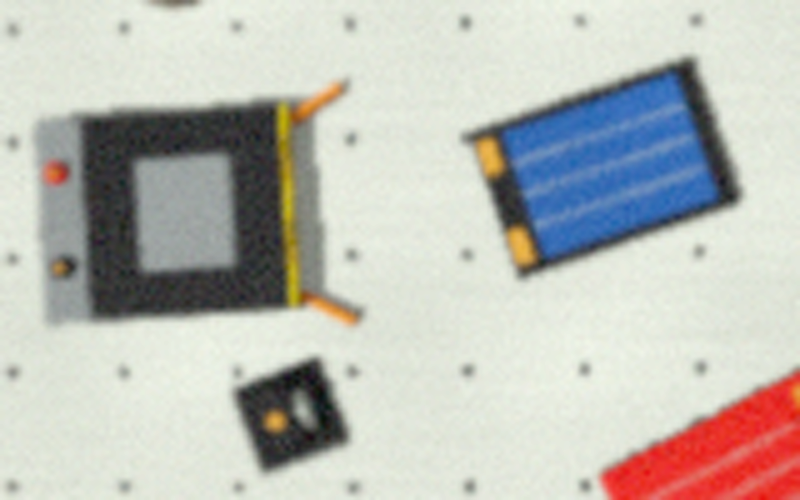

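Confirmed: blue window, with brass pads on the left end facing the box mouth. The cell's top corners in the crop are (465,137), (692,60), (740,200) and (522,275). The box's top mouth edge runs from (280,102) to (300,304). I'll fit both poses.

```bash
cat >> h.py <<'E'
from scipy.optimize import least_squares
def fit(m,loc,pix,x0):
    loc=np.array(loc)
    def W(p):
        c,s=np.cos(p[2]),np.sin(p[2]); return [[p[0]+c*a-s*b,p[1]+s*a+c*b,z] for a,b,z in loc]
    f=lambda p:(np.array([w2px(m,w) for w in W(p)])-np.array(pix)).ravel()
    r=least_squares(f,x0); return r.x,r.fun.reshape(-1,2)
E
python3 - <<'E'
from h import *
m=manip.camera_model('top')
C=lambda l:[(130+(x+.5)/5-.5,165+(y+.5)/5-.5) for x,y in l]
h=.022
# front-left when facing +x: image left=+y world; image up=+x world
cell=fit(m,[(.075,-.05,h),(-.075,-.05,h),(-.075,.05,h),(.075,.05,h)],C([(465,137),(692,60),(740,200),(522,275)]),[.57,-.15,1.7])
h=.052
box=fit(m,[(0,-.065,h),(.13,-.065,h),(.16,-.065,h),(0,.065,h),(.13,.065,h),(.16,.065,h)],C([(280,102),(83,118),(37,121),(300,304),(93,320),(48,324)]),[.57,.05,1.6])
flare=fit(m,[(-.035,-.0765,.024),(-.035,.0765,.024)],C([(346,86),(358,320)]),box[0])
for n,r in(('cell',cell),('box',box),('flarebox',flare)):print(n,r[0].round(4),np.abs(r[1]).round(2).tolist())
for n,uv,z in(('detector',(292,414),.05),('mouse',None,.02)):
    p=C([uv])[0] if uv else (498*.64,287*.64); print(n,px2w(m,p,z).round(3))
print('bottle',px2w(m,(253*.64,242*.64),.06).round(3), 'redcorner',px2w(m,C([(603,475)])[0],.022))
print('red',px2w(m,(434*.64,410*.64),.022))
E
```

```text
cell [ 0.5225 -0.1264  1.8991] [[0.57, 0.79], [0.48, 1.0], [0.41, 0.55], [0.49, 1.23]]
box [0.5013 0.0703 1.6394] [[0.65, 0.44], [0.4, 0.33], [0.4, 0.18], [0.37, 0.47], [0.38, 0.3], [0.13, 0.17]]
flarebox [0.5002 0.0701 1.6174] [[0.03, 0.54], [0.03, 0.54]]
detector [0.369 0.071 0.05 ]
mouse [ 0.567 -0.345  0.02 ]
bottle [0.66  0.151 0.06 ] redcorner [ 0.32743829 -0.12330038  0.022     ]
red [ 0.31761413 -0.21061487  0.022     ]
```

```bash
cat >> h.py <<'E'
TH=1.635; O=np.array([.501,.070]); bx=np.array([np.cos(TH),np.sin(TH)]); by=np.array([-bx[1],bx[0]])
R=np.array([[bx[0],-by[0],0],[bx[1],-by[1],0],[0,0,-1.]])
def B(x,y,z): return np.r_[O+x*bx+y*by,z]   # box frame -> world
def fx(n=5):   # push reaction along -box x, and lateral
    f=np.mean([np.array(manip.get_state()['ft_force']) for _ in range(n)],0); return f[:2]@bx,f[:2]@by,f[2]
E
python3 - <<'E'
from h import *
manip.close(20)
manip.move_to(B(-.325,.006,.15),R)
manip.move_l(B(-.325,.006,.008),v=.1)
s=manip.get_state();print(s['t'],s['tcp_pos'],B(-.325,.006,.008),s['q'].__repr__())
for _ in range(5): manip.dwell(.1);print(np.round(fx(),2))
w=manip.grab_frame('wrist');t=manip.grab_frame('top');np.save('w1.npy',w)
t=cv2.resize(t[165:265,130:290],(512,320),interpolation=cv2.INTER_CUBIC)
save(cv2.convertScaleAbs(np.vstack([t,cv2.resize(w,(512,280))]),alpha=1.4),'pre.png')
E
```

```text
4.0167 [ 0.51624114 -0.25489792  0.00855847] [ 0.51586422 -0.25471534  0.008     ] array([ 0.53513995,  0.68107076, -0.24551686,  1.90485823,  0.27987237,
        0.5876501 ,  0.17242323])
[0.04 0.82 0.16]
[ 0.44 -0.28  0.13]
[0.41 0.19 1.13]
[-0.17  0.11  0.1 ]
[-0.21  0.86  0.38]
```

View pics/pre.png

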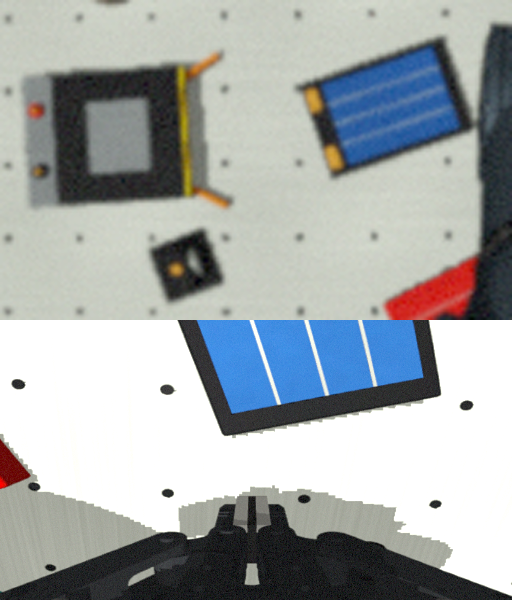

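The wrist view shows the cell's rear edge from (225,434) to (440,394) in the composite, with the finger at column 252. The finger sits on the cell's left part, as wanted. A short push there turns the cell clockwise towards alignment.

```bash
cat >> h.py <<'E'
def push(x0,x1,y,step=.005,v=.03,fmax=6,z=.008):
    log=[];x=x0
    while x<x1-1e-6:
        x=min(x+step,x1); manip.move_l(B(x,y,z),v=v); f=fx(4)[0]; log.append((round(x,4),round(f,2)))
        if abs(f)>fmax: break
    print(log,'t',manip.get_state()['t']); return x
E
python3 - <<'E'
from h import *
print(fx(20))
push(-.325,-.268,.006,step=.007)
w=manip.grab_frame('wrist');np.save('w2.npy',w);save(w,'w2.png')
m=manip.camera_model('wrist')
import pickle;pickle.dump(m,open('w2.pkl','wb'))
E
```

```text
(np.float64(0.6267616049240305), np.float64(-0.030301712799896137), np.float64(0.18655418348423233))
[(-0.318, np.float64(-0.14)), (-0.311, np.float64(0.02)), (-0.304, np.float64(0.43)), (-0.297, np.float64(0.04)), (-0.29, np.float64(0.4)), (-0.283, np.float64(0.15)), (-0.276, np.float64(-0.16)), (-0.269, np.float64(0.39)), (-0.268, np.float64(-0.12))] t 7.9333
```

View pics/w2.png

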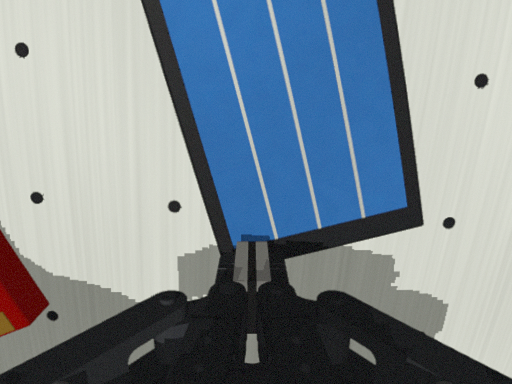

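Run:
```python
from h import *
m=manip.camera_model('wrist');s=manip.get_state();print(s['tcp_pos'],np.array(m['origin'])-s['tcp_pos'],bx)
def inb(uv,z):
    p=px2w(m,uv,z)[:2]-O;return (p@bx).round(4),(p@by).round(4)
print('tip',inb((255,237),.008),w2px(m,s['tcp_pos']), w2px(m,B(-.257,.006,.008)),w2px(m,B(-.257,.006,.022)))
for uv in((218,278),(422,224)):print(inb(uv,.022),inb(uv,0))
# corners of top outline, edges
for n,uv in(('RR',(422,222)),('mid rear',(300,256)),('Ledge',(150,0)),('Ledge2',(216,240)),('Redge',(391,0))):print(n,inb(uv,.022))
```

```text
[ 0.51220429 -0.19792954  0.00800719] [-0.005391    0.07263575  0.16605961] [-0.06415957  0.99793965]
tip (np.float64(-0.2675), np.float64(0.0049)) [252.85990123 238.08468264] [252.90852636 218.17718234] [253.02171843 228.46485671]
(np.float64(-0.2836), np.float64(0.0234)) (np.float64(-0.2964), np.float64(0.0258))
(np.float64(-0.2549), np.float64(-0.0752)) (np.float64(-0.2636), np.float64(-0.087))
RR (np.float64(-0.2539), np.float64(-0.075))
mid rear (np.float64(-0.2715), np.float64(-0.017))
Ledge (np.float64(-0.1585), np.float64(0.0476))
Ledge2 (np.float64(-0.263), np.float64(0.0238))
Redge (np.float64(-0.1581), np.float64(-0.0497))
```

Run:
```python
from h import *
s=manip.get_state();print(s['grip_width'],s['finger_force'],s['tcp_rot'][2])
m=dict(manip.camera_model('wrist'));m['origin']=np.array(m['origin'])-np.r_[.057*bx,0]
def inb(uv,z):
    p=px2w(m,uv,z)[:2]-O;return (p@bx).round(4),(p@by).round(4)
for uv in((225,156),(440,101)):print(inb(uv,.022))
w=np.load('w2.npy')[190:310,180:340];save(cv2.convertScaleAbs(cv2.resize(w,(800,600),interpolation=cv2.INTER_CUBIC),alpha=1.5,beta=25),'w2c.png')
```

```text
0.00012668948309152526 0.0 [-6.03255225e-05  5.97632301e-06 -9.99999998e-01]
(np.float64(-0.2793), np.float64(0.0186))
(np.float64(-0.2547), np.float64(-0.0753))
```

View pics/w2c.png

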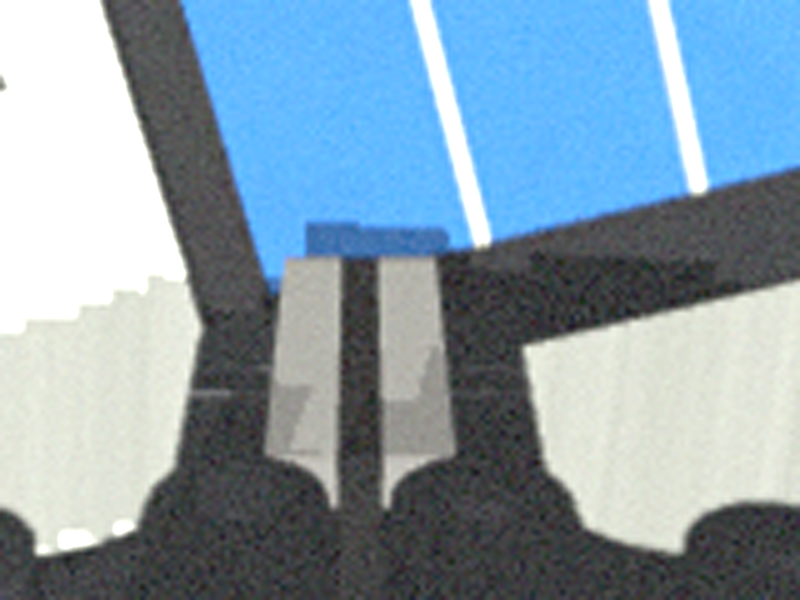

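The crop shows the fingertips at (240–268, 241), over the cell's rear border, with a shadow on the window. There was no force and the cell hasn't moved, so the tips seem to be passing above it. I'll back off and feel for the bench height.

```bash
cat >> h.py <<'E'
def favg(n=6,dt=.02):
    l=[]
    for _ in range(n): manip.dwell(dt); l.append(manip.get_state()['ft_force'])
    f=np.mean(l,0); return np.array([f[:2]@bx,f[:2]@by,f[2]])
E
python3 - <<'E'
from h import *
manip.move_l(B(-.325,.006,.008),v=.1)
print(favg().round(2))
z=.008
while z>-.03:
    z-=.003; manip.move_l(B(-.325,.006,z),v=.03); f=favg(4); s=manip.get_state();print(round(z,3),s['tcp_pos'][2].round(4),f.round(2))
    if abs(f[2])>3: break
print(s['t'])
w=manip.grab_frame('wrist');np.save('w3.npy',w)
E
```

```text
[ 0.39 -0.04  0.37]
0.005 0.0049 [-0.03 -0.03  0.2 ]
0.002 0.0019 [-0.25 -0.11  0.24]
-0.001 -0.0011 [-0.14 -0.09 -0.16]
-0.004 -0.0041 [-0.19 -0.16  0.19]
-0.007 -0.0071 [-0.24 -0.22 -0.18]
-0.01 -0.0101 [-0.6  -0.2  -0.01]
-0.013 -0.0131 [-0.01  0.61  0.02]
-0.016 -0.0161 [-0.13 -0.07  0.13]
-0.019 -0.0191 [ 0.01 -0.11 -0.19]
-0.022 -0.0221 [ 0.07  0.45 -0.13]
-0.025 -0.023 [ 2.74  6.34 26.33]
12.2833
```

The bench is at TCP z ≈ −0.0225, so the tips sit about 22 mm above the nominal TCP. I'll use z = −0.015, which puts the tips about 7 mm up, and repeat the push.

```bash
cat >> h.py <<'E'
Z=-.015
def push(x0,x1,y,step=.005,v=.03,fmax=6,n=4,y1=None):
    log=[];x=x0;y1=y if y1 is None else y1
    while x<x1-1e-6:
        x=min(x+step,x1); yy=y+(y1-y)*(x-x0)/(x1-x0); manip.move_l(B(x,yy,Z),v=v); f=favg(n)[0]; log.append((round(x,4),round(float(f),2)))
        if abs(f)>fmax: break
    print(log,'t',manip.get_state()['t']); return x
E
python3 - <<'E'
from h import *
manip.move_l(B(-.325,.006,Z),v=.05)
push(-.325,-.268,.006,step=.007)
w=manip.grab_frame('wrist');np.save('w4.npy',w);save(w,'w4.png')
E
```

```text
[(-0.318, -0.26), (-0.311, -0.02), (-0.304, -0.2), (-0.297, -0.49), (-0.29, -0.04), (-0.283, -0.17), (-0.276, -0.16), (-0.269, 0.18), (-0.268, 0.77)] t 16.6
```

View pics/w4.png

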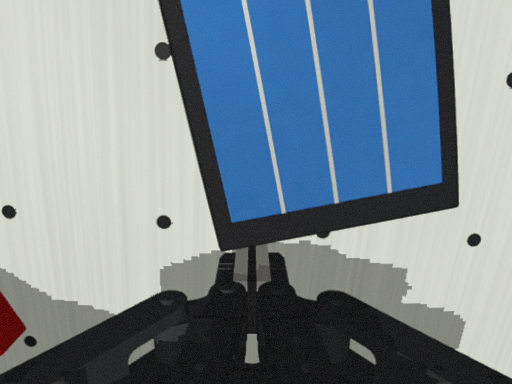

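The wrist view now shows the cell's rear corners at (220,250) and (458,205): it is turning as planned. I'll compute the pose and push a bit further.

```bash
cat >> h.py <<'E'
def pose(RL,RR,m=None):  # cell pose in box frame from rear top corners in wrist view
    m=m or manip.camera_model('wrist')
    a,b=[px2w(m,u,.022)[:2]-O for u in(RL,RR)]
    a,b=[np.array([p@bx,p@by]) for p in(a,b)]
    d=a-b; th=np.arctan2(-d[0],d[1]); c=(a+b)/2+.075*np.array([np.cos(th),np.sin(th)])
    print('width',np.linalg.norm(d).round(4),'theta',th.round(4),'rear',((a+b)/2).round(4),'centre',c.round(4)); return c,th
E
python3 - <<'E'
from h import *
pose((220,250),(458,205))
push(-.268,-.248,.006,step=.01,v=.03)
w=manip.grab_frame('wrist');np.save('w5.npy',w);
t=manip.grab_frame('top');np.save('t5.npy',t)
t=cv2.resize(t[165:265,130:290],(512,320),interpolation=cv2.INTER_CUBIC)
save(cv2.convertScaleAbs(np.vstack([t,w[100:380]]),alpha=1.3),'p5.png')
E
```

```text
width 0.0983 theta 0.1992 rear [-0.2474 -0.0285] centre [-0.1739 -0.0137]
[(-0.258, 0.11), (-0.248, -0.02)] t 17.75
```

View pics/p5.png

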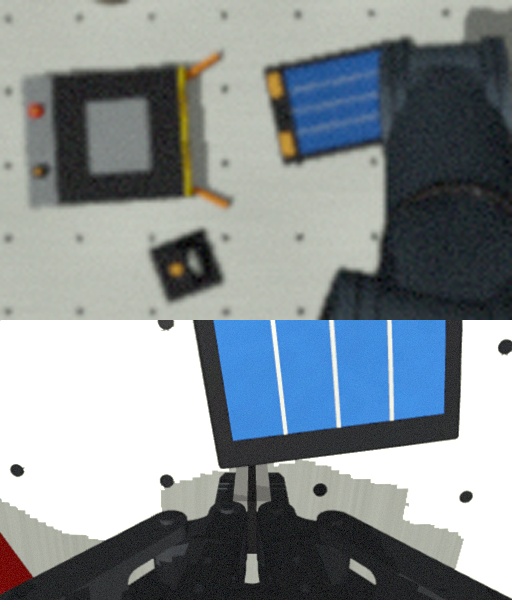

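In the composite the rear corners are at (220,466) and (458,437), so the angle is now about 0.12 rad. I'll automate the measurement from the blue window's midline.

```bash
cat >> h.py <<'E'
def auto(w=None):  # cell centre line from blue window, in box frame
    m=manip.camera_model('wrist')
    if w is None: w=manip.grab_frame('wrist')
    r,g,b=[w[...,i].astype(int) for i in range(3)]
    k=((b>r+50)&(b>g+25)).astype(np.uint8); k=cv2.morphologyEx(k,cv2.MORPH_CLOSE,np.ones((13,13)))
    L=[];Rr=[]
    vs=[v for v in range(5,384) if k[v].sum()>50]; full=[v for v in vs if k[v].sum()>.93*np.median([k[q].sum() for q in vs])]
    def q(u,v): p=px2w(m,(u,v),.022)[:2]-O; return p@bx,p@by
    for v in full[::4]:
        u=np.flatnonzero(k[v]); L.append(q(u[0]-.5,v));Rr.append(q(u[-1]+.5,v))
    L,Rr=np.array(L),np.array(Rr)
    (a1,c1),(a2,c2)=np.polyfit(L[:,0],L[:,1],1),np.polyfit(Rr[:,0],Rr[:,1],1)
    th=np.arctan((a1+a2)/2); cu=[]
    cols=np.flatnonzero(k[full[len(full)//2]]); 
    E=np.array([q(u,np.flatnonzero(k[:,u])[-1]+.5) for u in cols[10:-10:4]])
    e=np.polyfit(E[:,1],E[:,0],1)  # rear window edge x(y)
    th2=-np.arctan(e[0]); 
    A=np.array([[1,-(a1+a2)/2],[-e[0],1]]); ym,xm=np.linalg.solve(A,[(c1+c2)/2,e[1]])
    d=np.array([np.cos(th),np.sin(th)]); c=np.array([xm,ym])+(.075-REAR)*d
    print('th %.3f/%.3f winwidth %.4f rearmid %.4f %.4f centre %.4f %.4f'%(th,th2,abs(((a1-a2)*xm+c1-c2)*np.cos(th)),xm-REAR*d[0],ym-REAR*d[1],*c)); return c,th
REAR=.010
E
python3 - <<'E'
from h import *
pose((220,246),(458,217)); auto(np.load('w5.npy')); print(manip.get_state()['t'])
E
```

```text
width 0.098 theta 0.1278 rear [-0.2291 -0.0291] centre [-0.1547 -0.0195]
th 0.136/0.085 winwidth 0.0851 rearmid -0.2278 -0.0291 centre -0.1535 -0.0190
17.85
```

The centre is 19 mm off towards −y, so I'll nudge it sideways from its right side. Pushing slightly behind the centre also takes out the rest of the rotation.

Run:
```python
from h import *
manip.move_l(B(-.262,.006,Z),v=.1)
manip.move_l(B(-.262,.006,.05),v=.2)
manip.move_l(B(-.175,-.106,.05),v=.2)
manip.move_l(B(-.175,-.106,Z),v=.15)
manip.move_l(B(-.175,-.092,Z),v=.05)
manip.move_l(B(-.175,-.0665,Z),v=.03); print(favg().round(2))
manip.move_l(B(-.175,-.09,Z),v=.1)
manip.move_l(B(-.175,-.09,.05),v=.2)
manip.move_l(B(-.245,-.003,.05),v=.2)
auto();print(manip.get_state()['t'])
```

```text
[-0.05 -0.19 -0.14]
th 0.043/0.039 winwidth 0.0850 rearmid -0.2239 -0.0036 centre -0.1489 -0.0004
23.2083
```

Run:
```python
from h import *
manip.move_l(B(-.255,.0,.05),v=.15);manip.move_l(B(-.255,.0,Z),v=.15)
push(-.255,-.185,.0,step=.01,v=.04,n=3)
auto();print(manip.get_state()['t'])
```

```text
[(-0.245, 0.18), (-0.235, -0.14), (-0.225, 0.02), (-0.215, -0.33), (-0.205, 0.05), (-0.195, -0.05), (-0.185, 0.23)] t 27.1917
th -0.003/-0.006 winwidth 0.0852 rearmid -0.1707 -0.0039 centre -0.0957 -0.0042
27.2417
```

Run:
```python
from h import *
push(-.185,-.137,.0,step=.006,v=.03,n=4,fmax=3)
auto();print(favg(12).round(2),manip.get_state()['t'])
```

```text
[(-0.179, 0.05), (-0.173, 0.14), (-0.167, -0.25), (-0.161, 0.12), (-0.155, -0.13), (-0.149, -0.18), (-0.143, 0.16), (-0.137, -0.32)] t 30.575
th 0.013/0.011 winwidth 0.0852 rearmid -0.1231 -0.0038 centre -0.0481 -0.0028
[-0.13  0.25 -0.16] 30.825
```

Run:
```python
from h import *
x=-.137;log=[]
while x<-.060:
    x+=.002; manip.move_l(B(x,0,Z),v=.02); f=favg(8)[0]; log.append((round(x,3),round(float(f),2)))
    if f<-.5:
        f=favg(20)[0]; log.append(('chk',round(float(f),2)))
        if f<-.45: break
    if manip.get_state()['t']>56: break
print(log,manip.get_state()['t']); auto()
```

```text
[(-0.135, 0.09), (-0.133, -0.29), (-0.131, -0.3), (-0.129, -0.34), (-0.127, -0.15), (-0.125, -0.08), (-0.123, -0.29), (-0.121, -0.18), (-0.119, 0.09), (-0.117, -0.16), (-0.115, -0.27), (-0.113, -0.14), (-0.111, -0.29), (-0.109, -0.24), (-0.107, -0.39), (-0.105, 0.02), (-0.103, -0.33), (-0.101, -0.33), (-0.099, 0.0), (-0.097, -0.17), (-0.095, -0.72), ('chk', -0.08), (-0.093, -0.78), ('chk', -0.29), (-0.091, -0.64), ('chk', -0.26), (-0.089, -0.52), ('chk', -0.31), (-0.087, -0.96), ('chk', -0.27), (-0.085, -0.65), ('chk', -0.22), (-0.083, -0.84), ('chk', -0.2), (-0.081, -0.31), (-0.079, -0.42), (-0.077, -0.2), (-0.075, -0.2), (-0.073, 0.08), (-0.071, 0.01), (-0.069, -0.34), (-0.067, -1.26), ('chk', -1.59)] 46.9083
th 0.010/0.000 winwidth 0.0856 rearmid -0.0540 -0.0022 centre 0.0210 -0.0015
```

The static force is now about 1.4 N, and it climbed at about the spring rate. The front is about 96 mm in. I'll back off slowly so the cell can't rebound.

Run:
```python
from h import *
x=-.067;log=[]
for i in range(8):
    x-=.001; manip.move_l(B(x,0,Z),v=.005); log.append(round(float(favg(8)[0]),2))
print(log); c,_=auto()
manip.move_l(B(-.10,0,Z),v=.05); auto(); manip.dwell(.3); auto(); print(favg(15).round(2),manip.get_state()['t'])
```

```text
[-0.21, -0.26, 0.33, 0.28, 0.07, -0.12, 0.14, 0.08]
th 0.001/0.000 winwidth 0.0852 rearmid -0.0540 -0.0021 centre 0.0210 -0.0020
th -0.000/-0.001 winwidth 0.0851 rearmid -0.0539 -0.0020 centre 0.0211 -0.0020
th -0.000/-0.005 winwidth 0.0852 rearmid -0.0537 -0.0020 centre 0.0213 -0.0020
[ 0.    0.03 -0.16] 52.175
```

The cell didn't spring back, so the bar's press isn't proven yet. I'll press another few mm, watching the slope.

Run:
```python
from h import *
manip.move_l(B(-.070,0,Z),v=.05)
x=-.070;log=[]
while x<-.0621:
    x+=.001; manip.move_l(B(x,0,Z),v=.02); f=float(favg(10)[0]); log.append((round(x,3),round(f,2)))
    if f<-3: break
print(log,manip.get_state()['t']); auto()
```

```text
[(-0.069, 0.15), (-0.068, -0.0), (-0.067, -0.2), (-0.066, -3.22)] 54.5917
th 0.017/-0.000 winwidth 0.0859 rearmid -0.0534 -0.0023 centre 0.0216 -0.0010
```

Run:
```python
from h import *
print(favg(12).round(2))
x=-.066
for i in range(4):
    x+=.0005; manip.move_l(B(x,0,Z),v=.01); f=favg(8); print(round(x,4),f.round(2), (np.array(manip.get_state()['tcp_pos'])[:2]-O)@bx)
    if f[0]<-5: break
auto();print(manip.get_state()['t'])
```

```text
[-3.44  0.52  0.9 ]
-0.0655 [-3.44  0.47  0.9 ] -0.06551623167577648
-0.065 [-3.58  0.72  0.74] -0.06497099888327489
-0.0645 [-3.83  0.9   0.61] -0.06448613361000688
-0.064 [-4.21  0.77  0.48] -0.063995275887894
th -0.001/-0.000 winwidth 0.0854 rearmid -0.0510 -0.0020 centre 0.0240 -0.0020
56.425
```

The force now climbs 0.4 N/mm, which is the spring. I'll withdraw slowly and check that the cell stays.

Run:
```python
from h import *
manip.move_l(B(-.070,0,Z),v=.006); manip.dwell(.2); auto()
manip.move_l(B(-.10,0,Z),v=.08); manip.dwell(.2); auto()
manip.move_l(B(-.13,0,.08),v=.15)
w=manip.grab_frame('wrist'); auto(w); save(w,'end.png'); print(manip.get_state()['t'])
```

```text
th -0.007/-0.009 winwidth 0.0854 rearmid -0.0527 -0.0011 centre 0.0223 -0.0016
th -0.001/-0.008 winwidth 0.0854 rearmid -0.0524 -0.0012 centre 0.0226 -0.0013
th -0.013/-0.006 winwidth 0.0850 rearmid -0.0520 -0.0005 centre 0.0230 -0.0015
59.4667
```

View pics/end.png

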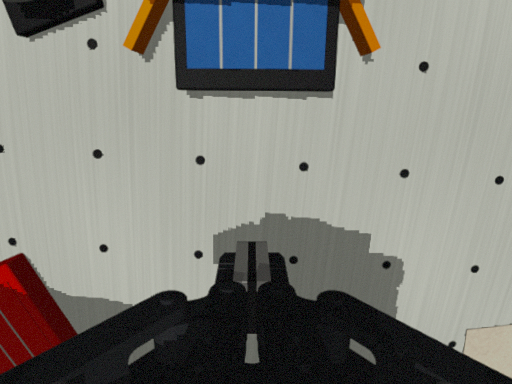

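The final view shows the cell straight between the cheeks, with its rear edge at row 88. It sprang back about 1.5 mm and now rests where friction balances the bar's force. The fingers are clear of it.

Run:
```python
from h import *
print(manip.finish_job())
```

```text
the job is handed in; nothing more can be done
None
```

I handed the job in at about 60 s: the cell lies straight and about 1.5 mm off-centre in the dark box, its brass end about 97 mm inside and resting against the sprung bar. The pass or fail result was not shown, the residual contact force was not measured directly, and my measured push force never exceeded about 4.2 N.

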